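Set out the melting crucibles by size

ROBOT

A 6-joint arm with a two-finger parallel gripper is mounted at the origin on the work surface. World frame = base frame: x ahead of the robot, y to its left, z up, the work surface at z = 0. Lengths are in mm, angles in degrees, forces in N, time in s.
With the tool pointing down it reaches from about 350 to 850 mm from the base axis. Payload 8.1 kg.
Tool frame: the origin (TCP) lies midway between the tips of the shut fingers; the grasp point (between the pads) lies 19 mm behind it; z points along the fingers, y is the line along which they close (so a half turn about z gives the same grasp; the last joint's range is limited). The gripper opens to 85 mm and grips with 20 to 120 N. Pads are 22 mm wide; open, the fingers measure 114 mm over their backs; the gripper's body (76 mm by 85 mm) begins 54 mm behind the grasp point. The pads swing forward as they close: fully open they stand 13 mm farther back than shut.
Start: joints at [58.247, 7.471, 85.268, -0, 87.261, -4.893], TCP at [271.07, 535.281, 197.692] pointing down, gripper open.
Joint ranges: [-169.43, 169.43], [-51.17, 129.36], [1.28, 143.12], [-76.62, 256.62], [0, 156.53], [-152.29, 152.29]. Speed limits (degrees/s): [136.94, 136.94, 159.86, 180, 180, 180].

INTERFACE

Orientations are given as [roll, pitch, yaw] about the fixed x, y, z axes, in that order (R = Rz(yaw) Ry(pitch) Rx(roll)).
In Python, from bench import r gives the robot as it stands.
- The arm moves only by the tool step_arm, never from a script. Its arguments are lists of equal length, an entry for each row: "delta_pos": the shift along the world's x, y, z in units of 200 mm (1.0 is 200 mm), a list of three; "spin": the turn about the world's z in units of 180 degrees (1.0 is 180 degrees). In form: {"delta_pos": [[dx, dy, dz], ...], "spin": [spin, ...]}. A call has 1 to 8 rows; each row shifts and turns the commanded pose from where the row before left it; what a row does not reach is not made up. A row lasts 1/8 s, in which the tool goes at most 62.5 mm and 10.7 degrees, less where a joint would pass 70% of its speed; a pose out of reach is approached as far as the arm can. A call with a number of a shift or a turn outside -1 to 1 is refused whole. A call with a gripper value outside its range is refused whole. "gripper" is the opening, from -1 (shut) to 1 (fully open), set as the call begins (left out, the last holds). The fingers move at their own pace and stop on an object; "squeeze" is the grip in N (left out, the last holds). Time passes only in rows, so rows that do not move let the fingers close. It gives the time, the measured TCP pose, the force, the opening and the grip force at its end, in the units of the state.
- r.sense(): the state, without advancing time (a new reading comes with each control period).
- r.snapshot(name): name is "scene" or "top" or "wrist"; returns a dict with "pixels" (400x640x3 uint8, blue, green, red), "fx", "fy", "cx", "cy" (pixels), "dist_coeffs" ([k1, k2, p1, p2, k3] as OpenCV has them; the pictures are not rectified), "camera_from_world" (4x4, takes a point from world to camera coordinates). Camera axes: x right, y up, looking along -z (the intrinsics and any distortion apply to the point x, -y, -z); pixel columns grow to the right and rows downward; lengths in mm; the calibration is good to about 2 mm. A picture is of the moment at which its call begins. There is no depth.
- r.hand_in(): hands the job in; it is judged then, once.
The state is a dict: "time": time; "joint_pos": joint angles; "qd": joint speeds; "joint_efforts": joint torques, N m; "tool_pos": TCP position; "tcp_rot": TCP orientation; "ft_force": force on the tool from outside, world axes, zero at the start; "wrist_torque": the same for the moment, N m; "finger_gap": finger opening in mm; "grip_force": force on a finger pad.
Only numpy, scipy, OpenCV 4.12 (cv2) and the standard library are available. Lean on these libraries where they do the work, as an engineer would, in place of code of your own. Each camera call takes 0.05 s, during which the arm holds its last target. There are 200 camera calls.

TASK

Set the four dark crucibles out on the row of fireclay tiles, one standing upright in the middle of each tile, in order of size: the largest on the tile nearest the melting furnace, then down to the smallest on the tile farthest from it. Do not tip any crucible over, and leave the aluminium casting ring that stands among them where it is.

Things in the scene. Friction and masses are not known exactly. Their poses are not given: they have to be found in the camera images.
- crucible_a_mid (a point): Centre (on the axis, half-way up) of the largest dark graphite crucible, a loose open pot 88 mm tall and 65 mm across outside. The outer wall is straight and upright over the upper 45 % of its height and tapers below to a flat foot 44 mm across; wall 5 mm, inner floor 7 mm up. z axis up along the pot; it is round, so yaw means nothing. It starts upright on the bench top (z = 0).
- crucible_b_mid (a point): Centre (on the axis, half-way up) of the second largest dark graphite crucible, a loose open pot 72 mm tall and 56 mm across outside. The outer wall is straight and upright over the upper 45 % of its height and tapers below to a flat foot 38 mm across; wall 5 mm, inner floor 7 mm up. z axis up along the pot; it is round, so yaw means nothing. It starts upright on the bench top (z = 0).
- crucible_c_mid (a point): Centre (on the axis, half-way up) of the third largest dark graphite crucible, a loose open pot 57 mm tall and 47 mm across outside. The outer wall is straight and upright over the upper 45 % of its height and tapers below to a flat foot 32 mm across; wall 5 mm, inner floor 7 mm up. z axis up along the pot; it is round, so yaw means nothing. It starts upright on the bench top (z = 0).
- crucible_d_mid (a point): Centre (on the axis, half-way up) of the smallest dark graphite crucible, a loose open pot 43 mm tall and 38 mm across outside. The outer wall is straight and upright over the upper 45 % of its height and tapers below to a flat foot 26 mm across; wall 5 mm, inner floor 7 mm up. z axis up along the pot; it is round, so yaw means nothing. It starts upright on the bench top (z = 0).
- tile_a: One of four identical cream-coloured square fireclay tiles, 82 x 82 x 12 mm, fixed side by side in a row (about 95 mm apart) on a dark steel sheet beyond the crucibles. Origin at the centre of the tile's underside, 6 mm above the bench; its top is 12 mm above the origin. z up, x and y along its edges. The letters do not follow the order of the row.
- tile_b: One of four identical cream-coloured square fireclay tiles, 82 x 82 x 12 mm, fixed side by side in a row (about 95 mm apart) on a dark steel sheet beyond the crucibles. Origin at the centre of the tile's underside, 6 mm above the bench; its top is 12 mm above the origin. z up, x and y along its edges. The letters do not follow the order of the row.
- tile_c: One of four identical cream-coloured square fireclay tiles, 82 x 82 x 12 mm, fixed side by side in a row (about 95 mm apart) on a dark steel sheet beyond the crucibles. Origin at the centre of the tile's underside, 6 mm above the bench; its top is 12 mm above the origin. z up, x and y along its edges. The letters do not follow the order of the row.
- tile_d: One of four identical cream-coloured square fireclay tiles, 82 x 82 x 12 mm, fixed side by side in a row (about 95 mm apart) on a dark steel sheet beyond the crucibles. Origin at the centre of the tile's underside, 6 mm above the bench; its top is 12 mm above the origin. z up, x and y along its edges. The letters do not follow the order of the row.
- furnace: Grey cylindrical electric melting furnace, 166 mm across and 195 mm tall (control box on its +x side, reaching 109 mm from the axis), with a glowing mouth on top, fixed, standing beyond one end of the row of tiles, about 220 mm from the middle of the nearest tile; the row's other end has an open steel quench pot, 136 mm across and 110 mm tall. Origin at the centre of its underside on the bench. It can be at either end.
- casting_ring: Bright aluminium casting ring, 60 mm outside, 51 mm inside, 26 mm tall, loose, standing among the crucibles; not part of the job. Origin at the centre of its underside.
There are look-alikes about, which are no part of the job. Leave any red look-alike of the part that bears crucible_b_mid alone.

How it is judged (in metres and radians):
At the end, for the whole second after the job is handed in: Each crucible stands upright (within 0.08 rad) and at rest on the top of a tile of its own, its axis within 15 mm of the tile's centre, and the sizes fall along the row from the largest on the tile nearest the furnace to the smallest on the tile farthest from it ((horizontal distance between crucible_a_mid and tile_a below 0.015 m or horizontal distance between crucible_a_mid and tile_b below 0.015 m or horizontal distance between crucible_a_mid and tile_c below 0.015 m or horizontal distance between crucible_a_mid and tile_d below 0.015 m) and horizontal distance between crucible_a_mid and furnace below 0.2665 m and height (world z) of crucible_a_mid between 0.058 and 0.066 m and angle between each of crucible_a_mid, crucible_b_mid, crucible_c_mid, crucible_d_mid's own z axis and vertical below 0.08 rad and linear speed of each of crucible_a, crucible_b, crucible_c, crucible_d below 0.02 m/s and (horizontal distance between crucible_b_mid and tile_a below 0.015 m or horizontal distance between crucible_b_mid and tile_b below 0.015 m or horizontal distance between crucible_b_mid and tile_c below 0.015 m or horizontal distance between crucible_b_mid and tile_d below 0.015 m) and horizontal distance between crucible_b_mid and furnace between 0.2665 and 0.3615 m and height (world z) of crucible_b_mid between 0.05 and 0.058 m and (horizontal distance between crucible_c_mid and tile_a below 0.015 m or horizontal distance between crucible_c_mid and tile_b below 0.015 m or horizontal distance between crucible_c_mid and tile_c below 0.015 m or horizontal distance between crucible_c_mid and tile_d below 0.015 m) and horizontal distance between crucible_c_mid and furnace between 0.3615 and 0.4565 m and height (world z) of crucible_c_mid between 0.0425 and 0.0505 m and (horizontal distance between crucible_d_mid and tile_a below 0.015 m or horizontal distance between crucible_d_mid and tile_b below 0.015 m or horizontal distance between crucible_d_mid and tile_c below 0.015 m or horizontal distance between crucible_d_mid and tile_d below 0.015 m) and horizontal distance between crucible_d_mid and furnace above 0.4565 m and height (world z) of crucible_d_mid between 0.0355 and 0.0435 m); the robot touches nothing.
It fails at once if the largest crucible is tipped over (more than 35 degrees) (angle between crucible_a_mid's own z axis and vertical above 0.61 rad).
It fails at once if the second largest crucible is tipped over (more than 35 degrees) (angle between crucible_b_mid's own z axis and vertical above 0.61 rad).
It fails at once if the third largest crucible is tipped over (more than 35 degrees) (angle between crucible_c_mid's own z axis and vertical above 0.61 rad).
It fails at once if the smallest crucible is tipped over (more than 35 degrees) (angle between crucible_d_mid's own z axis and vertical above 0.61 rad).
It fails at once if the casting ring is pushed more than 20 mm from its place, or lifted (distance of casting_ring from where it was at the start of the episode above 0.02 m).
It also fails if it takes over 106 s, if anything falls off the work surface, if the arm or the gripper's body presses on something with over 40 N, if the wrist force passes 120 N, or if a joint passes its speed limit or range.

## Working session

There is one attempt and no reset: what is moved stays moved. The work goes in short steps, Python scripts to look and compute and a tool call to move; the robot and the scene stay as the last step left them, time stands still between calls to the robot, and variables do not carry over. Pictures are saved under pics/ and viewed, at most 14 in all, crops included, and the job is handed in when it is done.

Besides the shell and the picture viewer there is one more tool, called after "Call:" as name(argument=value, ...), one argument or row to a line, values as JSON. step_arm: Moves the arm, as the interface text tells. Shifts and turns lie within -1 to 1; 1 stands for 200 mm of shift or 180 degrees of turn. Its arguments: {"type":"object","properties":{"delta_pos":{"type":"array","items":{"type":"array","items":{"type":"number","minimum":-1,"maximum":1}}},"spin":{"type":"array","items":{"type":"number","minimum":-1,"maximum":1}},"gripper":{"type":"number"},"squeeze":{"type":"number"}},"required":["delta_pos","spin"]}

```bash
mkdir -p pics; ls; cat > h.py <<'E'
import numpy as np, cv2
from bench import r
def snap(n,f=None):
    s=r.snapshot(n)
    if f: cv2.imwrite('pics/'+f,s['pixels'])
    return s
def cast(s,px,z):
    K=np.array([[s['fx'],0,s['cx']],[0,s['fy'],s['cy']],[0,0,1.]])
    u=cv2.undistortPoints(np.array(px,float).reshape(-1,1,2),K,np.array(s['dist_coeffs'],float)).reshape(-1,2)
    d=np.c_[u[:,0],-u[:,1],-np.ones(len(u))]
    M=np.array(s['camera_from_world']);R=M[:3,:3];c=-R.T@M[:3,3]
    d=d@R
    return c+d*((np.reshape(z,(-1,1))-c[2])/d[:,2:])
E
python3 - <<'E'
from h import *
for n in('top','scene'):
    s=snap(n,n+'0.png');M=np.array(s['camera_from_world']);print(n,-M[:3,:3].T@M[:3,3],s['fx'])
st=r.sense();print(st['tcp_rot'],st['time'],st['finger_gap'])
E
```

```text
pics
top [ 426.74601435   31.46716479 1652.77167803] 507.4240328859916
scene [1111.74229902  483.76619909  719.84045505] 399.2368686514106
[-1.79902278e+02 -6.60678639e-03  1.53139036e+02] 0.1 85.23845882507332
```

View pics/top0.png

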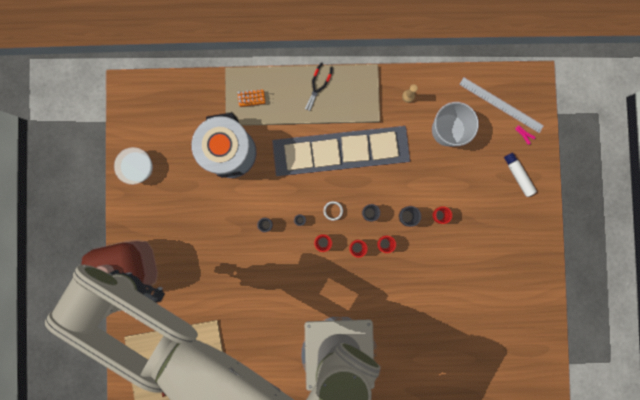

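View pics/scene0.png

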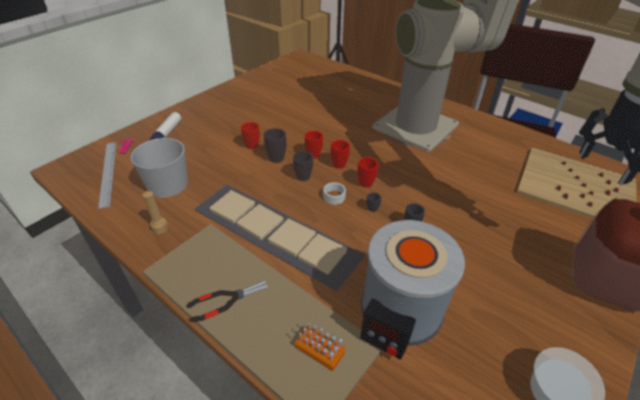

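The top view shows four dark pots at about (265,225), (300,220), (371,213) and (409,215), the ring at (333,211) and four red look-alikes. The tiles run along (299,155) to (384,146), and the furnace is at (222,145) on the +y side. The scene view agrees. Next I'll measure positions.

```bash
python3 - <<'E'
from h import *
s=snap('top');g=s['pixels'];hsv=cv2.cvtColor(g,cv2.COLOR_BGR2HSV)
def comps(m,box,amin):
    z=np.zeros_like(m);x0,y0,x1,y1=box;z[y0:y1,x0:x1]=m[y0:y1,x0:x1]
    n,l,st,c=cv2.connectedComponentsWithStats(z)
    return [(c[i],st[i]) for i in range(1,n) if st[i,4]>amin]
dark=((hsv[...,2]<85)&(hsv[...,1]<130)).astype(np.uint8)
for c,t in comps(dark,(250,195,430,237),25):
    p=np.array([t[0]+t[2]/2-.5,t[1]+t[3]/2-.5]);print('dark',c.round(1),p,t, *[cast(s,[p],z)[0].round(0) for z in(43,88)])
tile=((g.min(2)>140)).astype(np.uint8)
for c,t in comps(tile,(270,125,412,178),200): print('tile',c.round(1),t,cast(s,[c],18)[0].round(1))
ring=((hsv[...,2]>130)&(hsv[...,1]<70)).astype(np.uint8)
for c,t in comps(ring,(318,196,350,226),10): print('ring',c,t,cast(s,[[t[0]+t[2]/2-.5,t[1]+t[3]/2-.5]],26))
red=((hsv[...,1]>190)&((hsv[...,0]<6)|(hsv[...,0]>174))).astype(np.uint8)
for c,t in comps(red,(300,195,470,265),40): print('red',c.round(1),t,cast(s,[c],60)[0].round(0))
cv2.imwrite('pics/crop.png',cv2.resize(g[120:265,245:460],None,fx=3.6,fy=3.6,interpolation=cv2.INTER_CUBIC))
E
```

```text
dark [371.2 212.4] [371.  212.5] [363 205  17  16 230] [ 450. -114.   43.] [ 450. -110.   88.]
dark [410.2 216.1] [410. 216.] [399 207  23  19 348] [ 436. -238.   43.] [ 436. -230.   88.]
dark [300.2 219.7] [300.5 219.5] [295 215  12  10  99] [434. 110.  43.] [434. 108.  88.]
dark [265.4 224.5] [265.5 224.5] [258 218  16  14 172] [421. 221.  43.] [421. 216.  88.]
tile [383.1 145. ] [370 132  27  27 605] [ 668.7 -162.3   18. ]
tile [354.4 147.9] [342 135  26  27 610] [661.5 -68.6  18. ]
tile [325.4 152.4] [312 139  27  28 600] [649.   25.9  18. ]
tile [301.9 155.5] [291 142  21  27 408] [640.5 102.2  18. ]
ring [332.85074627 210.47761194] [323 201  20  20 134] [[459.97136871   7.86160098  26.        ]]
red [443.2 214.9] [433 207  19  17 179] [ 437. -340.   60.]
red [323.1 243.2] [315 235  17  17 121] [358.  40.  60.]
red [387.5 244.5] [378 236  18  17 150] [ 348. -161.   60.]
red [358.9 248.5] [350 240  17  17 130] [338. -71.  60.]
```

View pics/crop.png

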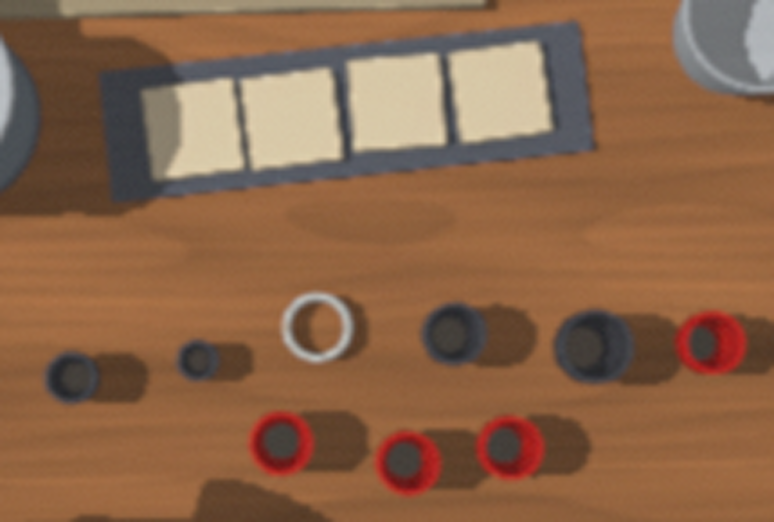

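The crop shows the pots clearly. By size, a is at crop (594,346), b at (453,333), c at (72,377) and d at (198,360). The furnace shadow darkens the left tile (crop x from 143), so I'll check it with the wrist camera. First I'm moving above crucible a.

Call:
step_arm(
  delta_pos=[
    [0.04,-0.27,0.03],
    [0.06,-0.27,0.03],
    [0.06,-0.27,0.03],
    [0.06,-0.27,0.03],
    [0.06,-0.27,0.03],
    [0.06,-0.27,0.03],
    [0.06,-0.27,0.03],
    [0.06,-0.27,0.03],
  ],
  spin=[-0.025,-0.025,-0.025,-0.025,-0.025,-0.025,-0.025,-0.025],
  gripper=1,
)

```text
time: 1.15
tool_pos: [363.0, 101.6, 245.8]
tcp_rot: [180.0, 0.0, 117.0]
ft_force: [0.1, -0.7, 0.0]
finger_gap: 85.5
grip_force: 0.0
```

Call:
step_arm(
  delta_pos=[
    [0.06,-0.28,0],
    [0.06,-0.28,0],
    [0.06,-0.28,0],
    [0.06,-0.28,0],
    [0.06,-0.28,0],
    [0.05,-0.26,0],
    [0,0,0],
  ],
  spin=[-0.025,-0.025,-0.025,-0.025,-0.025,-0.025,0],
)

```text
time: 2.02
tool_pos: [432.5, -231.6, 244.5]
tcp_rot: [-179.9, -0.0, 89.8]
ft_force: [0.1, 0.3, 0.5]
finger_gap: 85.3
grip_force: 0.0
```

```bash
python3 - <<'E'
from h import *
s=snap('wrist','w1.png');M=np.array(s['camera_from_world']);print(-M[:3,:3].T@M[:3,3],s['fx'],M[:3,:3].round(2))
E
```

```text
[ 432.73603725 -159.98043317  420.89618897] 320.7791868757363 [[ 1.   -0.   -0.  ]
 [ 0.    0.96 -0.28]
 [ 0.    0.28  0.96]]
```

View pics/w1.png

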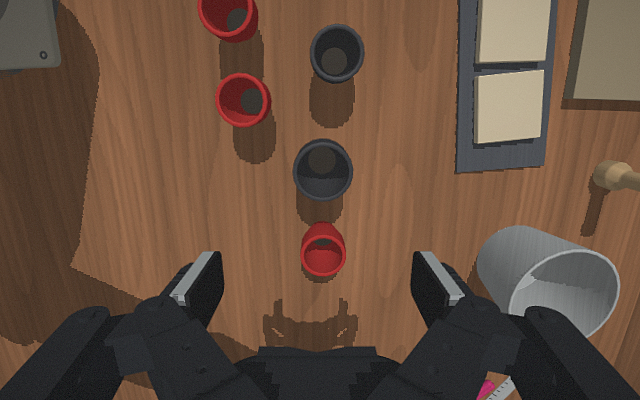

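The wrist view shows crucible a at about (322,170) with red neighbours at (323,250) and (243,100), b at (337,53), and tiles at upper right. I'll refine a and b from the far half of each rim, and the tile centres too.

```bash
cat >> h.py <<'E'
from scipy.optimize import least_squares
def pot(s,near,H,R):
    """rim centre from the half of the outline away from the camera's foot"""
    hsv=cv2.cvtColor(s['pixels'],cv2.COLOR_BGR2HSV)
    m=((hsv[...,2]<115)&(hsv[...,1]<100)).astype(np.uint8)
    m=cv2.morphologyEx(m,cv2.MORPH_OPEN,np.ones((3,3)))
    M=np.array(s['camera_from_world']);cam=-M[:3,:3].T@M[:3,3]
    best=None
    for k in cv2.findContours(m,cv2.RETR_EXTERNAL,cv2.CHAIN_APPROX_NONE)[0]:
        if cv2.contourArea(k)<150: continue
        P=cast(s,cv2.convexHull(k).reshape(-1,2),H)[:,:2]; P=cast(s,k.reshape(-1,2),H)[:,:2]
        c=(P.max(0)+P.min(0))/2
        if best is None or np.hypot(*(c-near))<np.hypot(*(best[0]-near)): best=(c,P)
    c,P=best
    for _ in range(5):
        d=c-cam[:2];q=P[(P-c)@d>0] if np.hypot(*d)>15 else P
        f=least_squares(lambda v:np.hypot(*(q-v[:2]).T)-v[2],[*c,R],loss='soft_l1');c=f.x[:2]
    return c.round(1),f.x[2].round(1),len(q),np.ptp(P,axis=0).round(0)
def tiles(s,box=None):
    g=s['pixels'];hsv=cv2.cvtColor(g,cv2.COLOR_BGR2HSV)
    m=((hsv[...,2]>120)&(hsv[...,1]>25)&(hsv[...,1]<110)&(hsv[...,0]>12)&(hsv[...,0]<32)).astype(np.uint8)
    out=[]
    for k in cv2.findContours(cv2.morphologyEx(m,cv2.MORPH_OPEN,np.ones((5,5))),cv2.RETR_EXTERNAL,cv2.CHAIN_APPROX_NONE)[0]:
        if cv2.contourArea(k)<800: continue
        P=cast(s,k.reshape(-1,2),18)[:,:2].astype(np.float32)
        c,w,a=cv2.minAreaRect(P)
        if max(w)<140: out.append((np.round(c,1),np.round(w,1),round(a,1)))
    return out
E
python3 - <<'E'
from h import *
s=snap('wrist')
print(pot(s,[436,-230],88,32.5));print(pot(s,[450,-111],72,28))
for t in tiles(s):print(t)
print(r.sense()['tool_pos'])
E
```

```text
(array([ 437.8, -230. ]), np.float64(31.7), 85, array([64., 67.]))
(array([ 452.3, -110.5]), np.float64(27.3), 81, array([55., 56.]))
(array([ 670. , -162.6]), array([82.2, 82. ]), 6.5)
(array([794.4, -91.5]), array([ 91.6, 117.1]), 1.9)
(array([663.1, -74.6]), array([82. , 69.7]), 2.7)
[ 432.67403952 -228.75495086  245.09083139]
```

Call:
step_arm(
  delta_pos=[
    [0.025,-0.006,-0.15],
    [0,0,-0.2],
    [0,0,-0.2],
    [0,0,-0.2],
    [0,0,-0.15],
    [0,0,-0.1],
    [0,0,-0.025],
    [0,0,0],
  ],
  spin=[0,0,0,0,0,0,0,0],
)

```text
time: 3.12
tool_pos: [438.4, -229.3, 41.3]
tcp_rot: [180.0, 0.0, 90.2]
ft_force: [0.1, -0.6, -0.4]
finger_gap: 85.6
grip_force: 0.0
```

Call:
step_arm(
  delta_pos=[
    [0,0,0],
    [0,0,0],
    [0,0,0],
    [0,0,0],
    [0,0,0],
    [0,0,0],
  ],
  spin=[0,0,0,0,0,0],
  gripper=-1,
  squeeze=45,
)

```text
time: 3.88
tool_pos: [439.2, -230.8, 43.0]
tcp_rot: [179.9, 0.1, 90.1]
ft_force: [-3.1, 1.3, 9.4]
finger_gap: 63.1
grip_force: 46.8
```

Call:
step_arm(
  delta_pos=[
    [0,0,0.05],
    [0,0,0.1],
    [0,0,0.15],
    [0,0,0.2],
    [0,0,0.2],
    [0,0,0],
    [0,0,0],
  ],
  spin=[0,0,0,0,0,0,0],
)

```text
time: 4.75
tool_pos: [437.9, -229.8, 180.4]
tcp_rot: [-180.0, -0.0, 90.1]
ft_force: [-0.1, 0.1, -2.1]
finger_gap: 62.8
grip_force: 49.6
```

Call:
step_arm(
  delta_pos=[
    [0.06,0.1,0],
    [0.14,0.24,0],
    [0.14,0.24,0],
    [0.14,0.24,0],
    [0.14,0.24,0],
    [0.14,0.24,0],
    [0.14,0.24,0],
    [0.06,0.1,0],
  ],
  spin=[0,0,0,0,0,0,0,0],
)

```text
time: 5.75
tool_pos: [629.5, 101.0, 177.9]
tcp_rot: [-179.8, -0.0, 90.3]
ft_force: [-0.3, -0.5, -1.3]
finger_gap: 62.6
grip_force: 49.7
```

```bash
python3 - <<'E'
from h import *
s=snap('wrist','w2.png')
for t in tiles(s):print(t)
print(r.sense()['tool_pos'],r.sense()['finger_gap'])
E
```

```text
(array([904.2,  29.9]), array([28.3, 85.3]), 64.9)
(array([643.2, 115.8]), array([81.7, 81.3]), 6.1)
[629.98626148 102.52278563 177.72596785] 62.72812356851932
```

View pics/w2.png

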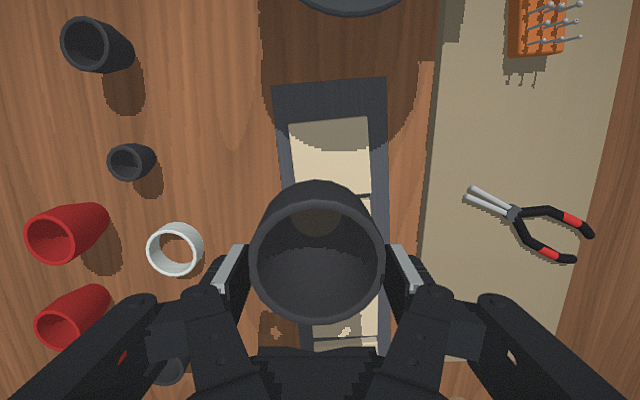

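The pot hangs upright at (317,255). Tile 1 is at (643,116), an 82 mm square, which matches. I'm lowering most of the way.

Call:
step_arm(
  delta_pos=[
    [0.06,0.08,0],
    [0,0,-0.1],
    [0,0,-0.15],
    [0,0,-0.15],
    [0,0,-0.1],
    [0,0,0],
    [0,0,0],
  ],
  spin=[0,0,0,0,0,0,0],
)

```text
time: 6.68
tool_pos: [642.6, 113.8, 81.6]
tcp_rot: [179.9, -0.0, 90.1]
ft_force: [-0.2, 0.1, -1.3]
finger_gap: 62.3
grip_force: 49.9
```

```bash
python3 -c "
from h import *
for i in range(5):
  s=r.snapshot('wrist');t=r.sense();print(t['tool_pos'],t['ft_force'])
import cv2;cv2.imwrite('pics/x.png',s['pixels'])"
```

```text
[643.12365421 114.0248919   82.29602295] [ 0.30591328  0.33153159 -1.4747129 ]
[643.31281491 114.10483093  82.55576521] [-0.85374982 -0.36116875 -0.92615697]
[643.27099035 114.16975404  82.50346993] [ 0.21166045  0.17923564 -1.51734235]
[643.13873592 114.16849367  82.32222352] [ 0.08656082 -0.52726869 -0.90789234]
[642.92439173 114.18515982  82.04142133] [-0.18389575  0.77772368 -1.71476094]
```

Call:
step_arm(
  delta_pos=[
    [0,0.01,-0.05],
    [0,0,-0.03],
    [0,0,-0.02],
    [0,0,-0.01],
    [0,0,0],
  ],
  spin=[0,0,0,0,0],
)

```text
time: 7.55
tool_pos: [641.8, 116.5, 61.1]
tcp_rot: [-180.0, -0.0, 90.2]
ft_force: [-11.5, 0.9, 17.0]
finger_gap: 62.7
grip_force: 52.1
```

Call:
step_arm(
  delta_pos=[
    [0,0,0.005],
    [0,0,0],
    [0,0,0],
    [0,0,0],
    [0,0,0],
    [0,0,0],
  ],
  spin=[0,0,0,0,0,0],
  gripper=1,
)

```text
time: 8.3
tool_pos: [642.1, 116.1, 59.7]
tcp_rot: [180.0, -0.0, 90.1]
ft_force: [-0.6, 0.8, -0.0]
finger_gap: 85.8
grip_force: 0.0
```

Call:
step_arm(
  delta_pos=[
    [0,0,0.1],
    [0,0,0.2],
    [0,0,0.2],
    [0,0,0.2],
    [0,0,0.1],
    [0,0,0],
  ],
  spin=[0,0,0,0,0,0],
)

```text
time: 9.05
tool_pos: [643.3, 116.2, 222.2]
tcp_rot: [179.8, -0.0, 90.1]
ft_force: [0.2, -0.0, -0.6]
finger_gap: 85.4
grip_force: 0.0
```

Call:
step_arm(
  delta_pos=[
    [-0.13,-0.14,0],
    [-0.13,-0.14,0],
    [-0.13,-0.15,0],
    [-0.13,-0.15,0],
    [-0.13,-0.15,0],
    [-0.13,-0.15,0],
    [-0.13,-0.15,0],
    [-0.045,-0.1,0],
  ],
  spin=[0,0,0,0,0,0,0,0],
)

```text
time: 10.05
tool_pos: [448.8, -110.6, 217.4]
tcp_rot: [-179.8, -0.1, 90.1]
ft_force: [-0.0, -0.1, -0.4]
finger_gap: 85.6
grip_force: 0.0
```

```bash
python3 - <<'E'
from h import *
s=snap('wrist','w3.png')
print(pot(s,[452,-110],72,28),r.sense()['tool_pos'])
for t in tiles(s):print(t)
print(pot(snap('top','t3.png'),[643,116],106,32.5))
E
```

```text
(array([ 452.3, -110.2]), np.float64(27.0), 74, array([54., 58.])) [ 448.43137621 -112.4151416   217.42427875]
(array([ 670.1, -161.1]), array([82.4, 84.5]), 6.1)
(array([662.8, -68.2]), array([82.3, 81.8]), 2.7)
(array([650.2,  26.7]), array([81.5, 81.6]), 6.2)
(array([96.8, 31.4]), array([94.1, 32.9]), 89.3)
(array([168.2, -37.8]), np.float64(32.5), 0, array([143., 420.]))
```

View pics/w3.png

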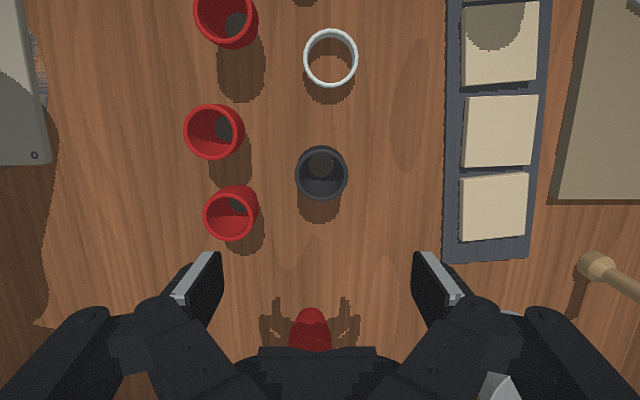

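Crucible b is at (322,172) in this view, which is (452,-110) in the world. Tiles 2 to 4 are clear and measure 82 mm square. I'm grasping b.

Call:
step_arm(
  delta_pos=[
    [0.02,0.01,-0.1],
    [0,0,-0.2],
    [0,0,-0.2],
    [0,0,-0.2],
    [0,0,-0.145],
    [0,0,-0.1],
    [0,0,0],
    [0,0,0],
  ],
  spin=[0,0,0,0,0,0,0,0],
)

```text
time: 11.15
tool_pos: [455.2, -107.5, 30.9]
tcp_rot: [-180.0, -0.0, 90.2]
ft_force: [0.5, 0.4, 0.1]
finger_gap: 85.2
grip_force: 0.0
```

Call:
step_arm(
  delta_pos=[
    [0,0,0],
    [0,0,0],
    [0,0,0],
    [0,0,0],
    [0,0,0],
    [0,0,0],
  ],
  spin=[0,0,0,0,0,0],
  gripper=-1,
  squeeze=45,
)

```text
time: 11.9
tool_pos: [455.8, -108.4, 32.2]
tcp_rot: [179.9, 0.0, 90.1]
ft_force: [-2.8, 0.4, 8.0]
finger_gap: 52.5
grip_force: 45.5
```

Call:
step_arm(
  delta_pos=[
    [0,0,0.05],
    [0,0,0.1],
    [0,0,0.15],
    [0,0,0.2],
    [0,0,0.2],
    [0,0,0],
    [0,0,0],
  ],
  spin=[0,0,0,0,0,0,0],
)

```text
time: 12.78
tool_pos: [454.9, -107.8, 170.4]
tcp_rot: [-180.0, -0.0, 90.1]
ft_force: [-0.4, 0.4, -1.9]
finger_gap: 52.0
grip_force: 47.3
```

Call:
step_arm(
  delta_pos=[
    [0.1,0.07,0],
    [0.2,0.14,0],
    [0.25,0.17,0],
    [0.25,0.17,0],
    [0.13,0.1,0],
    [0.046,0.03,0],
    [0,0,-0.1],
    [0,0,-0.15],
  ],
  spin=[0,0,0,0,0,0,0,0],
)

```text
time: 13.78
tool_pos: [649.6, 27.1, 119.3]
tcp_rot: [180.0, 0.0, 90.1]
ft_force: [-0.5, 0.2, -1.0]
finger_gap: 52.1
grip_force: 47.6
```

Call:
step_arm(
  delta_pos=[
    [0,0,-0.15],
    [0,0,-0.1],
    [0,0,0],
    [0,0,0],
    [0,0,0],
  ],
  spin=[0,0,0,0,0],
)

```text
time: 14.4
tool_pos: [651.5, 28.0, 72.6]
tcp_rot: [179.8, 0.0, 90.1]
ft_force: [1.0, -0.2, -0.7]
finger_gap: 52.1
grip_force: 47.6
```

Call:
step_arm(
  delta_pos=[
    [0,0,-0.05],
    [0,0,-0.03],
    [0,0,-0.02],
    [0,0,-0.008],
    [0,0,0],
  ],
  spin=[0,0,0,0,0],
)

```text
time: 15.02
tool_pos: [650.0, 28.2, 50.4]
tcp_rot: [-180.0, -0.0, 90.1]
ft_force: [-7.3, -0.3, 11.0]
finger_gap: 52.0
grip_force: 49.4
```

Call:
step_arm(
  delta_pos=[
    [0,0,0],
    [0,0,0],
    [0,0,0],
    [0,0,0],
    [0,0,0],
    [0,0,0],
  ],
  spin=[0,0,0,0,0,0],
  gripper=1,
)

```text
time: 15.78
tool_pos: [650.3, 28.1, 49.1]
tcp_rot: [-180.0, 0.0, 90.1]
ft_force: [1.4, -0.8, -0.5]
finger_gap: 85.6
grip_force: 0.0
```

Call:
step_arm(
  delta_pos=[
    [0,0,0.1],
    [0,0,0.2],
    [0,0,0.2],
    [0,0,0.2],
    [0,0,0.15],
    [0,0,0],
  ],
  spin=[0,0,0,0,0,0],
)

```text
time: 16.52
tool_pos: [652.6, 28.0, 224.9]
tcp_rot: [179.5, 0.0, 90.1]
ft_force: [0.1, -0.6, 0.0]
finger_gap: 85.7
grip_force: 0.0
```

Call:
step_arm(
  delta_pos=[
    [-0.15,0.12,0],
    [-0.2,0.16,0],
    [-0.2,0.17,0],
    [-0.2,0.17,0],
    [-0.2,0.17,0],
    [-0.145,0.13,0],
    [-0.05,0.04,0],
    [0,0,0],
  ],
  spin=[0,0,0,0,0,0,0,0],
)

```text
time: 17.52
tool_pos: [421.1, 220.2, 219.0]
tcp_rot: [180.0, 0.0, 90.2]
ft_force: [-0.2, -0.1, -0.3]
finger_gap: 85.1
grip_force: 0.0
```

```bash
python3 - <<'E'
from h import *
s=snap('wrist','w4.png')
print(pot(s,[421,220],57,23.5),pot(s,[434,110],43,19),r.sense()['tool_pos'])
snap('top','t4.png')
E
```

```text
(array([422.6, 225.3]), np.float64(22.7), 60, array([46., 48.])) (array([434.8, 115.8]), np.float64(18.4), 42, array([36., 46.])) [421.62590738 219.68910841 218.96880102]
```

View pics/w4.png

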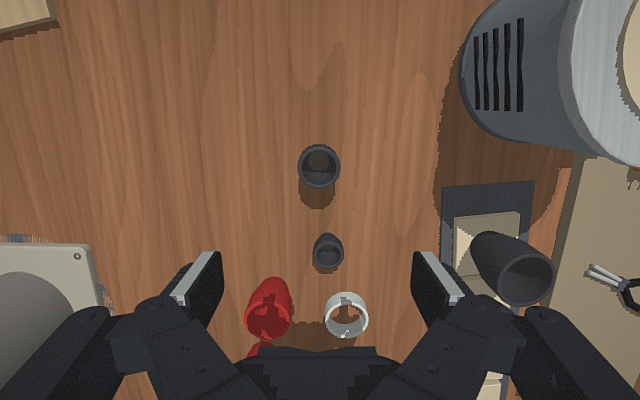

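Crucible c is at (319,165) and d at (328,250). The ring at (346,315) is clear of the fingers. I'm grasping c.

Call:
step_arm(
  delta_pos=[
    [0.007,0.025,-0.1],
    [0,0,-0.2],
    [0,0,-0.2],
    [0,0,-0.2],
    [0,0,-0.17],
    [0,0,-0.1],
    [0,0,-0.025],
    [0,0,0],
  ],
  spin=[0,0,0,0,0,0,0,0],
)

```text
time: 18.62
tool_pos: [423.3, 224.6, 20.3]
tcp_rot: [-180.0, 0.0, 90.1]
ft_force: [-0.8, 0.3, -0.4]
finger_gap: 85.6
grip_force: 0.0
```

Call:
step_arm(
  delta_pos=[
    [0,0,0],
    [0,0,0],
    [0,0,0],
    [0,0,0],
    [0,0,0],
    [0,0,0],
  ],
  spin=[0,0,0,0,0,0],
  gripper=-1,
  squeeze=40,
)

```text
time: 19.38
tool_pos: [432.3, 230.0, 31.4]
tcp_rot: [178.9, -0.5, 90.2]
ft_force: [-6.0, 0.8, 59.4]
finger_gap: 0.4
grip_force: 30.2
```

Call:
step_arm(
  delta_pos=[
    [0,0,0.05],
    [0,0,0.1],
    [0,0,0.15],
    [0,0,0.2],
    [0,0,0.2],
    [0,0,0],
    [0,0,0],
  ],
  spin=[0,0,0,0,0,0,0],
)

```text
time: 20.25
tool_pos: [422.5, 225.1, 159.8]
tcp_rot: [-180.0, 0.0, 90.1]
ft_force: [0.1, 0.7, 0.1]
finger_gap: 0.1
grip_force: 0.0
```

```bash
python3 - <<'E'
from h import *
s=snap('wrist','w5.png')
E
```

```text
(no output)
```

View pics/w5.png

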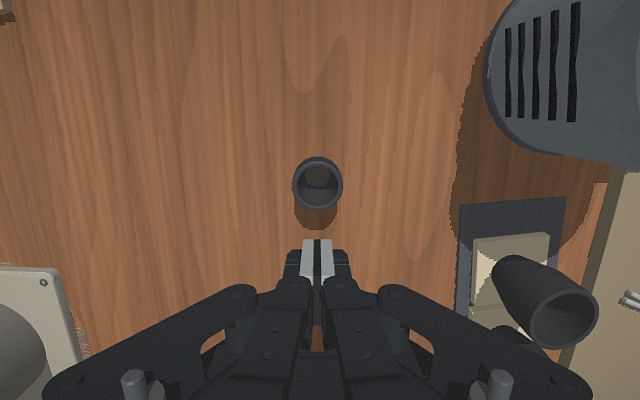

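Missed: the fingers shut fully, but the pot at (318,183) still stands upright. I'll measure where it is now and check for tilt before retrying.

```bash
python3 - <<'E'
from h import *
s=snap('wrist')
print(pot(s,[422,225],57,23.5),r.sense()['tool_pos'],r.sense()['finger_gap'])
t=snap('top');cv2.imwrite('pics/t6.png',cv2.resize(t['pixels'][100:270,240:440],None,fx=3.5,fy=3.5,interpolation=cv2.INTER_CUBIC))
print(pot(t,[422,225],57,23.5))
E
```

```text
(array([422.4, 225.2]), np.float64(22.6), 70, array([46., 50.])) [421.74376925 224.72509315 158.62038657] 0.3788319315096954
(array([ 109372.7, -259193.6]), np.float64(23.5), 0, array([350., 140.]))
```

View pics/t6.png

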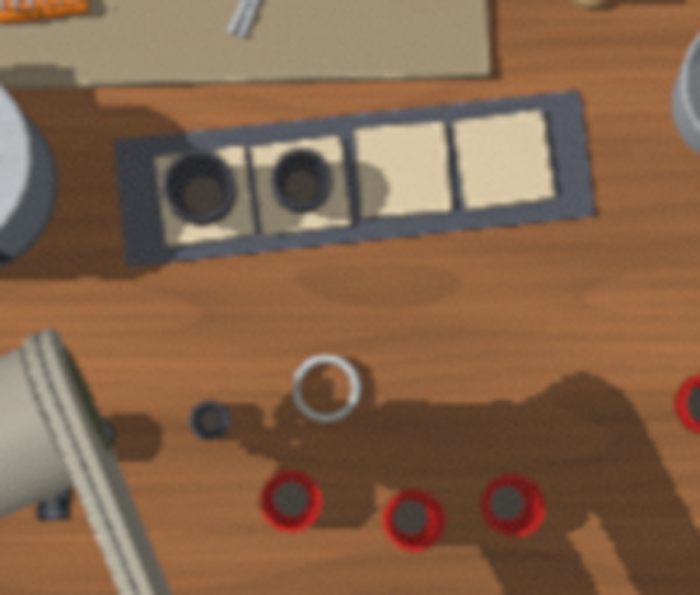

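The crop shows a and b centred on tiles 1 and 2, at (201,188) and (302,181). Crucible c hasn't moved: the fingers shut past its thin wall. I'll retry a little higher, on the straight wall, closing in stages with a gentle squeeze.

Call:
step_arm(
  delta_pos=[
    [0,0,0],
    [0,0,0],
    [0,0,0],
    [0,0,0],
    [0,0,0],
    [0,0,0],
  ],
  spin=[0,0,0,0,0,0],
  gripper=1,
)

```text
time: 21.15
tool_pos: [422.7, 225.1, 160.1]
tcp_rot: [180.0, -0.0, 90.1]
ft_force: [-0.3, -0.7, 0.2]
finger_gap: 85.4
grip_force: 0.0
```

Call:
step_arm(
  delta_pos=[
    [0,0,-0.1],
    [0,0,-0.2],
    [0,0,-0.2],
    [0,0,-0.1],
    [0,0,-0.065],
    [0,0,0],
  ],
  spin=[0,0,0,0,0,0],
)

```text
time: 21.9
tool_pos: [422.1, 224.9, 26.5]
tcp_rot: [-179.9, 0.0, 90.1]
ft_force: [0.6, 0.9, 0.0]
finger_gap: 85.3
grip_force: 0.0
```

Call:
step_arm(
  delta_pos=[
    [0,0,0],
    [0,0,0],
    [0,0,0],
    [0,0,0],
    [0,0,0],
  ],
  spin=[0,0,0,0,0],
  gripper=0.18,
  squeeze=20,
)

```text
time: 22.52
tool_pos: [422.7, 225.1, 27.2]
tcp_rot: [180.0, -0.0, 90.1]
ft_force: [-0.1, 0.8, -0.3]
finger_gap: 50.4
grip_force: 0.0
```

Call:
step_arm(
  delta_pos=[
    [0,0,0],
    [0,0,0],
    [0,0,0],
  ],
  spin=[0,0,0],
  gripper=0.06,
)

```text
time: 22.9
tool_pos: [422.6, 225.1, 27.0]
tcp_rot: [-180.0, 0.0, 90.1]
ft_force: [-0.3, 0.2, 0.1]
finger_gap: 45.1
grip_force: 0.0
```

Call:
step_arm(
  delta_pos=[
    [0,0,0],
    [0,0,0],
    [0,0,0],
  ],
  spin=[0,0,0],
  gripper=0.01,
)

```text
time: 23.28
tool_pos: [422.7, 225.1, 27.1]
tcp_rot: [180.0, 0.0, 90.1]
ft_force: [0.0, 0.6, -0.0]
finger_gap: 43.4
grip_force: 0.0
```

Call:
step_arm(
  delta_pos=[
    [0,0,0],
    [0,0,0],
    [0,0,0],
  ],
  spin=[0,0,0],
  gripper=-0.03,
)

```text
time: 23.65
tool_pos: [422.7, 225.1, 27.1]
tcp_rot: [-180.0, -0.0, 90.1]
ft_force: [0.4, 0.1, 0.0]
finger_gap: 41.3
grip_force: 0.0
```

```bash
python3 - <<'E'
from h import *
s=snap('wrist','w7.png');t=snap('scene')
cv2.imwrite('pics/s7.png',cv2.resize(t['pixels'][130:270,320:520],None,fx=3.5,fy=3.5,interpolation=cv2.INTER_CUBIC))
print(pot(s,[422,225],57,23.5))
E
```

```text
(array([ -69775.7, 3399106.8]), np.float64(23.5), 0, array([404., 139.]))
```

View pics/w7.png

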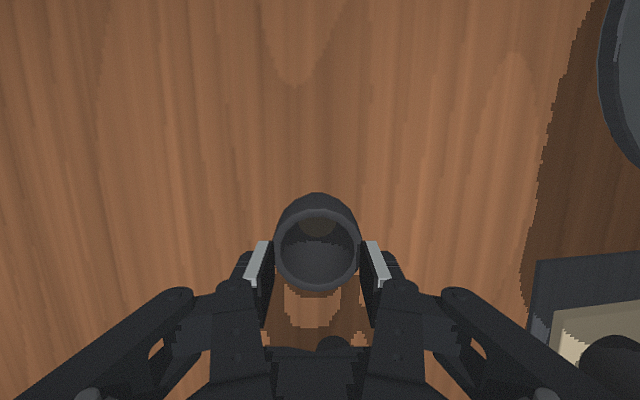

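The pads' top faces run from row 243 to 285, centred near row 264, while the pot rim is centred at (317,250). The pot therefore sits off towards +y relative to the pads. I'll quantify that.

```bash
python3 - <<'E'
from h import *
s=snap('wrist');print(r.sense()['tool_pos'])
for z in(30,45,57,65,75): print(z,cast(s,[[318,250],[255,264],[377,264]],z)[:,:2].round(1).tolist())
M=np.array(s['camera_from_world']);print(-M[:3,:3].T@M[:3,3])
E
```

```text
[422.64404742 225.08158842  27.08100073]
30 [[423.1, 213.3], [385.2, 203.9], [458.7, 204.0]]
45 [[423.1, 220.5], [388.4, 211.9], [455.6, 212.0]]
57 [[423.0, 226.3], [391.0, 218.3], [453.1, 218.5]]
65 [[423.0, 230.1], [392.7, 222.6], [451.4, 222.7]]
75 [[422.9, 235.0], [394.8, 228.0], [449.3, 228.1]]
[422.21913533 296.81888164 203.43834579]
```

View pics/s7.png

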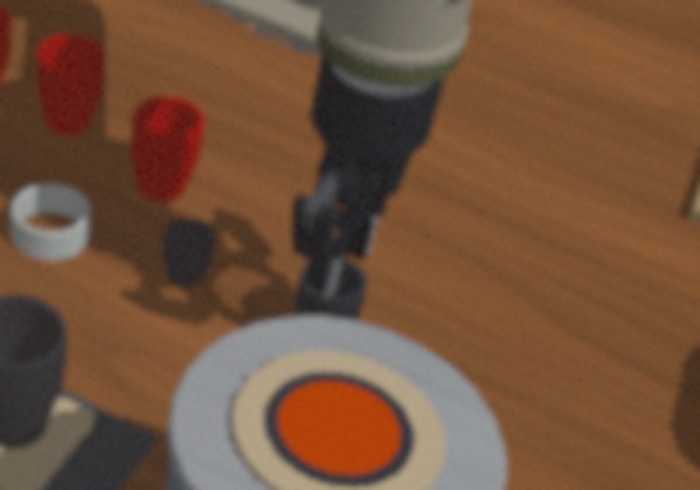

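The picture and the forces agree. The fingertips sit about 25 to 30 mm above the reported TCP, so the gripper is closing over the rim. I'll open, go down to TCP z ≈ 8 and grip again.

Call:
step_arm(
  delta_pos=[
    [0,0,0],
    [0,0,0],
    [0,0,0],
    [0,0,0],
    [0,0,-0.05],
    [0,0,-0.045],
    [0,0,0],
  ],
  spin=[0,0,0,0,0,0,0],
  gripper=1,
)

```text
time: 24.68
tool_pos: [421.5, 224.6, 6.6]
tcp_rot: [-179.9, 0.1, 90.1]
ft_force: [-0.6, 0.3, -0.9]
finger_gap: 85.0
grip_force: 0.0
```

Call:
step_arm(
  delta_pos=[
    [0,0,0],
    [0,0,0],
    [0,0,0],
    [0,0,0],
    [0,0,0],
    [0,0,0],
  ],
  spin=[0,0,0,0,0,0],
  gripper=0.03,
  squeeze=35,
)

```text
time: 25.42
tool_pos: [423.1, 225.3, 8.8]
tcp_rot: [180.0, -0.0, 90.1]
ft_force: [-1.8, -0.2, 5.5]
finger_gap: 45.6
grip_force: 36.0
```

Call:
step_arm(
  delta_pos=[
    [0,0,0.05],
    [0,0,0.15],
    [0,0,0.2],
    [0,0,0.2],
    [0,0,0.1],
    [0,0,0],
    [0,0,0],
  ],
  spin=[0,0,0,0,0,0,0],
  gripper=-0.1,
)

```text
time: 26.3
tool_pos: [422.1, 224.8, 147.1]
tcp_rot: [-179.9, 0.0, 90.1]
ft_force: [0.2, 0.9, -0.5]
finger_gap: 45.4
grip_force: 36.1
```

Call:
step_arm(
  delta_pos=[
    [0.1,-0.13,0],
    [0.18,-0.22,0],
    [0.19,-0.23,0],
    [0.19,-0.23,0],
    [0.19,-0.23,0],
    [0.19,-0.23,0],
    [0.1,-0.13,0],
    [0.055,-0.065,0],
  ],
  spin=[0,0,0,0,0,0,0,0],
)

```text
time: 27.3
tool_pos: [661.2, -69.8, 145.1]
tcp_rot: [-179.8, -0.0, 90.0]
ft_force: [-0.5, 0.2, -0.9]
finger_gap: 45.7
grip_force: 36.1
```

Call:
step_arm(
  delta_pos=[
    [0,0,-0.1],
    [0,0,-0.15],
    [0,0,-0.15],
    [0,0,-0.1],
    [0,0,0],
    [0,0,0],
  ],
  spin=[0,0,0,0,0,0],
)

```text
time: 28.05
tool_pos: [662.2, -67.7, 49.0]
tcp_rot: [179.9, 0.0, 90.2]
ft_force: [0.0, 0.7, -0.8]
finger_gap: 45.4
grip_force: 36.1
```

Down 22 mm to TCP 26.8.

Call:
step_arm(
  delta_pos=[
    [0,0,-0.05],
    [0,0,-0.03],
    [0,0,-0.02],
    [0,0,-0.008],
    [0,0,0],
  ],
  spin=[0,0,0,0,0],
)

```text
time: 28.68
tool_pos: [661.7, -67.9, 26.9]
tcp_rot: [180.0, 0.0, 90.1]
ft_force: [-2.3, 0.3, 4.0]
finger_gap: 45.8
grip_force: 36.4
```

Call:
step_arm(
  delta_pos=[
    [0,0,0],
    [0,0,0],
    [0,0,0],
    [0,0,0],
    [0,0,0],
    [0,0,0],
  ],
  spin=[0,0,0,0,0,0],
  gripper=1,
)

```text
time: 29.42
tool_pos: [661.7, -67.9, 26.5]
tcp_rot: [-180.0, 0.0, 90.1]
ft_force: [1.0, 0.1, 0.1]
finger_gap: 85.6
grip_force: 0.0
```

Call:
step_arm(
  delta_pos=[
    [0,0,0.1],
    [0,0,0.2],
    [0,0,0.2],
    [0,0,0.2],
    [0,0,0.15],
    [0,0,0],
  ],
  spin=[0,0,0,0,0,0],
)

```text
time: 30.18
tool_pos: [664.1, -68.3, 202.4]
tcp_rot: [179.5, 0.1, 90.1]
ft_force: [0.4, 1.0, -1.1]
finger_gap: 85.7
grip_force: 0.0
```

Call:
step_arm(
  delta_pos=[
    [-0.15,0.12,0],
    [-0.2,0.16,0],
    [-0.2,0.16,0],
    [-0.2,0.16,0],
    [-0.2,0.16,0],
    [-0.135,0.115,0],
    [-0.05,0.04,0],
    [0,0,0],
  ],
  spin=[0,0,0,0,0,0,0,0],
)

```text
time: 31.18
tool_pos: [434.6, 115.2, 196.5]
tcp_rot: [180.0, 0.0, 90.2]
ft_force: [0.5, 0.4, -0.3]
finger_gap: 85.5
grip_force: 0.0
```

```bash
python3 - <<'E'
from h import *
s=snap('wrist','w8.png')
print(pot(s,[434,113],43,19),r.sense()['tool_pos'])
E
```

```text
(array([435. , 115.1]), np.float64(18.1), 48, array([37., 40.])) [435.08524798 114.74115179 196.50888907]
```

View pics/w8.png

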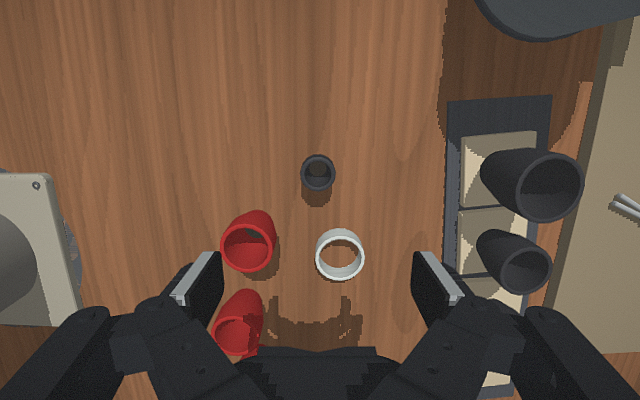

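Crucible d is at (318,172), straight below the gripper at (435,115). The ring at (340,254) is clear. I'm grasping d.

Call:
step_arm(
  delta_pos=[
    [0,0,-0.1],
    [0,0,-0.2],
    [0,0,-0.2],
    [0,0,-0.2],
    [0,0,-0.15],
    [0,0,-0.075],
    [0,0,-0.05],
    [0,0,0],
  ],
  spin=[0,0,0,0,0,0,0,0],
)

```text
time: 32.22
tool_pos: [434.9, 114.9, 1.5]
tcp_rot: [-180.0, 0.0, 90.1]
ft_force: [0.1, -0.2, 1.1]
finger_gap: 85.3
grip_force: 0.0
```

Call:
step_arm(
  delta_pos=[
    [0,0,0],
    [0,0,0],
    [0,0,0],
    [0,0,0],
    [0,0,0],
    [0,0,0],
  ],
  spin=[0,0,0,0,0,0],
  gripper=-0.2,
  squeeze=30,
)

```text
time: 32.98
tool_pos: [435.5, 115.3, 2.6]
tcp_rot: [179.9, -0.0, 90.2]
ft_force: [-1.8, 0.2, 6.5]
finger_gap: 36.7
grip_force: 29.4
```

Call:
step_arm(
  delta_pos=[
    [0,0,0.05],
    [0,0,0.15],
    [0,0,0.2],
    [0,0,0.2],
    [0,0,0.1],
    [0,0,0],
    [0,0,0],
  ],
  spin=[0,0,0,0,0,0,0],
  gripper=-0.25,
)

```text
time: 33.85
tool_pos: [434.0, 115.0, 140.6]
tcp_rot: [-179.9, 0.0, 90.1]
ft_force: [-0.5, 0.4, -0.7]
finger_gap: 36.0
grip_force: 30.1
```

Call:
step_arm(
  delta_pos=[
    [0.1,-0.12,0],
    [0.18,-0.21,0],
    [0.19,-0.22,0],
    [0.19,-0.22,0],
    [0.19,-0.22,0],
    [0.18,-0.21,0],
    [0.1,-0.12,0],
    [0.045,-0.065,0],
  ],
  spin=[0,0,0,0,0,0,0,0],
)

```text
time: 34.85
tool_pos: [669.1, -163.3, 138.4]
tcp_rot: [-179.8, -0.1, 90.1]
ft_force: [0.3, 0.9, -0.4]
finger_gap: 36.4
grip_force: 30.2
```

Call:
step_arm(
  delta_pos=[
    [0,0,-0.1],
    [0,0,-0.15],
    [0,0,-0.15],
    [0,0,-0.1],
    [0,0,0],
    [0,0,0],
  ],
  spin=[0,0,0,0,0,0],
)

```text
time: 35.6
tool_pos: [670.2, -161.8, 42.4]
tcp_rot: [179.9, 0.0, 90.2]
ft_force: [-0.1, -0.5, -1.4]
finger_gap: 36.4
grip_force: 30.2
```

Call:
step_arm(
  delta_pos=[
    [0,0,-0.05],
    [0,0,-0.03],
    [0,0,-0.02],
    [0,0,-0.008],
    [0,0,0],
  ],
  spin=[0,0,0,0,0],
)

```text
time: 36.22
tool_pos: [669.7, -162.0, 20.7]
tcp_rot: [-180.0, 0.0, 90.1]
ft_force: [-3.0, 1.0, 5.6]
finger_gap: 36.3
grip_force: 30.8
```

Call:
step_arm(
  delta_pos=[
    [0,0,0],
    [0,0,0],
    [0,0,0],
    [0,0,0],
    [0,0,0],
    [0,0,0],
  ],
  spin=[0,0,0,0,0,0],
  gripper=1,
)

```text
time: 36.98
tool_pos: [669.7, -161.9, 19.9]
tcp_rot: [-180.0, -0.0, 90.1]
ft_force: [-0.0, 0.2, 1.0]
finger_gap: 85.7
grip_force: 0.0
```

Call:
step_arm(
  delta_pos=[
    [0,0,0.1],
    [0,0,0.2],
    [0,0,0.2],
    [0,0,0.2],
    [0,0,0.2],
    [0,0,0.1],
  ],
  spin=[0,0,0,0,0,0],
)

```text
time: 37.72
tool_pos: [671.0, -162.4, 224.9]
tcp_rot: [179.7, 0.1, 90.1]
ft_force: [-0.0, 0.3, -0.3]
finger_gap: 85.2
grip_force: 0.0
```

Call:
step_arm(
  delta_pos=[
    [-0.25,0,0],
    [-0.25,0,0],
    [-0.25,0,0],
    [-0.25,0,0],
    [-0.25,0,0],
    [0,0,0],
    [0,0,0],
  ],
  spin=[0,0,0,0,0,0,0],
)

```text
time: 38.6
tool_pos: [420.0, -162.1, 220.3]
tcp_rot: [179.9, 0.0, 90.1]
ft_force: [0.6, -0.7, 0.5]
finger_gap: 85.6
grip_force: 0.0
```

```bash
python3 - <<'E'
from h import *
t=snap('top');g=t['pixels']
cv2.imwrite('pics/t9.png',cv2.resize(g[110:270,240:460],None,fx=3.6,fy=3.6,interpolation=cv2.INTER_CUBIC))
E
```

```text
(no output)
```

View pics/t9.png

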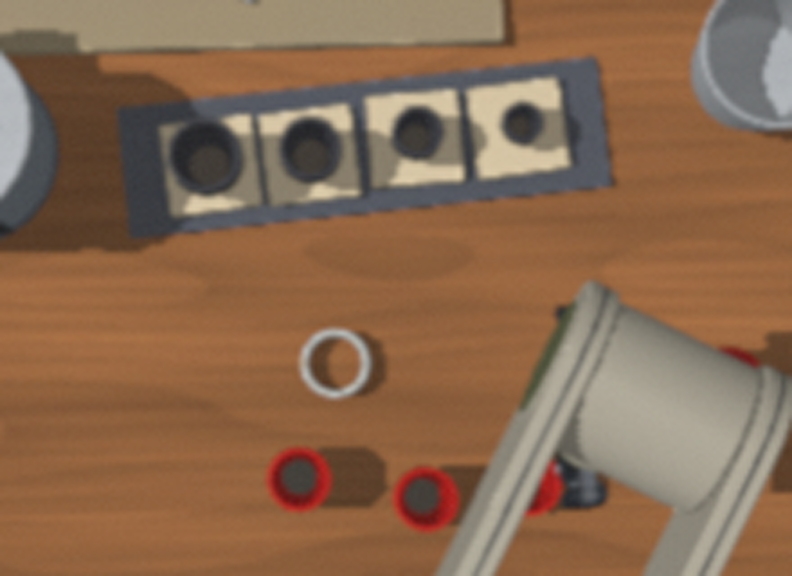

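All four pots stand upright on their tiles in size order: a (205,158), b (310,149), c (417,132), d (522,123). The ring and the red pots are undisturbed. I'll check the centring once with rays before handing in.

```bash
python3 - <<'E'
from h import *
t=snap('top')
f=lambda p:np.array(p,float)/3.6+[240,110]-.36
for n,p,z,c in(('a',(205,158),106,[(160,125),(251,114),(263,204),(172,217)]),('b',(310,149),90,[(259,113),(350,102),(362,193),(271,206)]),('c',(417,132),75,[(364,97),(459,88),(466,180),(374,189)]),('d',(522,123),61,[(467,88),(560,77),(571,167),(477,180)])):
    P=cast(t,[f(p)],z)[0];T=cast(t,[f(q) for q in c],18).mean(0);print(n,P[:2].round(0),T[:2].round(0),(P-T)[:2].round(1))
E
```

```text
a [636. 115.] [641. 114.] [-5.5  1. ]
b [643.  25.] [649.  24.] [-6.   0.7]
c [658. -69.] [661. -71.] [-2.6  2.3]
d [ 666. -162.] [ 668. -164.] [-2.1  2.2]
```

All are within about 6 mm of centre against the 15 mm allowed, and the arm is clear.

```bash
python3 -c "
from bench import r
print(r.hand_in())"
```

```text
the job is handed in; nothing more can be done
None
```

I handed the job in with all four crucibles upright on their tiles, largest nearest the furnace down to the smallest, each about 6 mm or less from its tile's centre in the last check; the ring looked undisturbed, and the result of the judging was not reported back.

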